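# Slide the iron rest onto its mat and park the iron

### The job

Slide the white ceramic iron rest flat across the worktop, without lifting it off, until it lies wholly on the dark rectangular rubber mat with its sides parallel to the mat's. Then pick up the cordless iron by its handle, keep it upright, and set it down gently, sole flat, centred on the free face of the rest and in line with it, nose pointing away from the rest's raised bar, and let go. Leave the other things on the worktop where they are.

Things in the scene. Friction and masses are not known exactly. Their poses are not given: they have to be found in the camera images.
- mat: Dark rubber rectangle, 250 (its x) by 160 (its y) mm, let in flush with the worktop: it makes no step and nothing catches on it. Fixed. Origin: its centre, at worktop height. Its x axis is the long side and points roughly away from the robot.
- plate: White ceramic iron rest: loose slab 220 (its x) by 130 (its y) by 10 mm, 0.5 to 0.85 kg, too wide to grip across; a raised bar on its -x end can be pinched from above. Origin: centre of its underside (height 0 on the worktop); z up. At the start its x is within 0.6 rad of the mat's x, the bar at the end nearer the robot; the way to the mat is clear.
- plate_bar (a point): Middle of the rest's raised bar, 102 mm from the slab's origin towards -x and 22 mm above its underside. The bar is 16 mm thick (plate x), 90 mm long (plate y) and 24 mm high above the slab, its top 34 mm above the worktop; its outer face is level with the slab's end. Axes as plate.
- plate_seat (a point): Centre of the free top face of the rest (204 by 130 mm, flat, beside the bar), 8 mm from the slab's origin towards +x, 10 mm above its underside. Axes as plate.
- iron: Cordless travel iron with steel sole, white shell and black handle, 165 mm long (its x, nose at +x), 88 mm wide, 99 mm high, about 0.55 to 0.9 kg, standing flat on its sole on the worktop. Origin: middle of the sole's underside; z up.
- iron_handle (a point): Grip point of the iron, 88 mm above the sole, over its origin and close to its balance point: middle of a straight black bar along the iron's x, 26 mm wide (iron y) and 22 mm high, 99 mm above the sole at its top, with at least 25 mm of free height under it and 60 mm of free length between its posts.
- iron_nose (a point): Tip of the iron's sole, 83 mm from its origin along its x.
- brush: Bystander: wooden clothes brush, 140 (its x) by 42 by 38 mm, lying bristles down at the far side. Origin: under its middle.
- tin: Bystander: flat round tin, 72 mm across, 24 mm high, near the robot. Origin: underside centre.
- jar: Bystander: small jar with a steel cap, 52 mm across, 75 mm high, at the far side. Origin: underside centre.
- detergent: Bystander: tall white bottle, 84 mm across, 210 mm high, far right. Origin: underside centre.
- scoop: Bystander: clear measuring cup, 70 mm across, 55 mm high, at the right. Origin: underside centre.
- spray: Bystander: grey bottle, 60 mm across, 170 mm high, near right. Origin: underside centre.

How it is judged:
By the outcome, as a careful person would: the job done as asked, in the order asked, and still so for the second after the job is handed in, with the robot touching nothing.
It also fails if it takes over 64 s, if anything falls off the work surface, if the arm or the gripper's body presses on something with over 40 N, if the wrist force passes 120 N, or if a joint passes its speed limit or range.

### The arm

A 6-joint arm with a two-finger parallel gripper is mounted at the origin on the work surface. World frame = base frame: x ahead of the robot, y to its left, z up, the work surface at z = 0. Lengths are in m, angles in rad, forces in N, time in s.
With the tool pointing down it reaches from about 0.35 to 0.975 m from the base axis. Payload 4.9 kg.
Tool frame: the origin (TCP) lies at the very end of the fingers, on their centre line; the grasp point (between the pads) lies 19 mm behind it (ctrl.pinch_z is the distance from the TCP to the grasp point, in m); z points along the fingers, y is the direction in which the jaws open and shut (so a half turn about z gives the same grasp; the last joint's range is limited). The gripper opens to 85 mm and grips with 20 to 120 N. Pads are 22 mm wide; open, the fingers measure 114 mm over their backs; the gripper's body (76 mm by 85 mm) begins 54 mm behind the grasp point. The pads swing forward as they close: fully open they stand 13 mm farther back than shut.
Start: joints at [-1.381, 0.053, 1.613, -0, 1.476, -0.119], TCP at [0.19, -0.595, 0.231] pointing down, gripper open.
Joint ranges: [-3.01, 3.01], [-1.01, 2.22], [0.06, 2.58], [-1.02, 4.17], [0.09, 2.62], [-3.14, 3.14]. Speed limits (rad/s): [2.57, 2.57, 3.14, 3.14, 3.14, 3.14].

### API

Orientations are given as a rotation vector (axis times angle).
In Python, from station import ctrl gives the robot as it stands.
- The arm moves only by the tool carry_out, never from a script. Its argument "series" is a list of rows, each a list of 7 numbers: the shift along the world's x, y, z each as a share of 0.025 m, from -1 to 1, then the turn, a rotation vector about the world's x, y, z each as a share of 0.1 rad, from -1 to 1, then the opening, from 0 (shut) to 1 (fully open). A call has 1 to 12 rows; each row shifts and turns the commanded pose from where the row before left it; what a row does not reach is not made up. A row lasts 1/10 s, in which the tool goes at most 50 mm and 8.59 degrees, less where a joint would pass 70% of its speed; a pose out of reach is approached as far as the arm can. A call with a number of a shift or a turn outside -1 to 1 is refused whole. A call with a gripper value outside its range is refused whole. The fingers move at their own pace and stop on an object; "grip_force" is the grip in N (left out, the last holds). Time passes only in rows, so rows that do not move let the fingers close. It gives the time, the measured TCP pose, the force and the opening at its end, in the units of the state.
- ctrl.get_obs(): the state, without advancing time (a new reading comes with each control period).
- ctrl.get_image(name): name is "scene" or "top" or "wrist"; returns a dict with "frame" (384x512x3 uint8, blue, green, red), "fx", "fy", "cx", "cy" (pixels), "k1" (the pictures are not rectified: a ray, as slopes to the right and down, at radius r is drawn at 1 + k1 r^2 times it, then the intrinsics apply), "R" (3x3) and "t" (3): a world point X has camera coordinates R X + t; the wrist camera has in their place "hand_eye" (4x4, takes a point from camera to tool coordinates, whose origin is the TCP and whose axes are the flange's). Camera axes: x right, y down, z forward; pixel columns grow to the right and rows downward; lengths in m; the calibration is good to about 2 mm. A picture is of the moment at which its call begins: read the wrist's pose just before it. There is no depth.
- ctrl.finish_job(): hands the job in, once; it reports no verdict.
Trained networks look in a picture, given as the dict that the camera call returned (one of the last four; its "shot" number tells which), for a name from the list of things; names that differ only in an ending like _2 or _b are one class to them, and where a whole thing is asked for, a point or a joint stands for the part that bears it (a point fixed in the world has none). Each returns a list of dicts, best first, with "p" (0 to 1); they miss things now and then, are a little off and sometimes report something else, mostly with a low value. They report only what shows in the picture. A call takes as long as a camera call.
- ctrl.trace(picture, name): "mask" (384x512 bool, what is visible of it) and "rect" ([left, top, width, height] as shares, 0 to 1, of the picture: columns of its width, rows of its height, round what is visible of it).
- ctrl.mark_of(picture, name): "position" ([column, row] as shares, 0 to 1, of the picture: columns of its width, rows of its height: a listed point, or the origin of a listed thing).
The state is a dict: "t": time; "q": joint angles; "dq": joint speeds; "effort": joint torques, N m; "tool_pos": TCP position; "tool_rot": TCP orientation; "contact_force": force on the tool from outside, world axes, zero at the start; "wrist_torque": the same for the moment, N m; "opening": finger opening in m.
Only numpy, scipy, OpenCV 4.12 (cv2) and the standard library are available. Lean on these libraries where they do the work, as an engineer would, in place of code of your own. Each camera call takes 0.05 s, during which the arm holds its last target.

## Working session

There is one attempt and no reset: what is moved stays moved. The work goes in short steps, Python scripts to look and compute and a tool call to move; the robot and the scene stay as the last step left them, time stands still between calls to the robot, and variables do not carry over. Pictures are saved under pics/ and viewed, and the job is handed in when it is done.

Besides the shell and the picture viewer there is one more tool, called in YAML: its name, and indented under it one key for each argument. carry_out: Moves the arm, as the interface text tells. Shift numbers are shares of 0.025 m and turn numbers shares of 0.1 rad, none past 1 either way. Its arguments: {"type":"object","properties":{"series":{"type":"array"},"grip_force":{"type":"number"}},"required":["series"]}

```bash
mkdir -p pics; ls; cat > h.py <<'E'
import numpy as np, cv2
from station import ctrl
from scipy.spatial.transform import Rotation as Ro
def pose():
    o=ctrl.get_obs(); return np.array(o["tool_pos"]),Ro.from_rotvec(o["tool_rot"]).as_matrix()
def grab(n):
    p=pose(); im=ctrl.get_image(n)
    if n=="wrist":
        H=np.array(im["hand_eye"]); T=np.eye(4);T[:3,:3]=p[1];T[:3,3]=p[0]
        W=np.linalg.inv(T@H); im["_R"],im["_t"]=W[:3,:3],W[:3,3]
    else: im["_R"],im["_t"]=np.array(im["R"]),np.array(im["t"]).ravel()
    return im
def unproj(im,uv,z):
    uv=np.atleast_2d(uv).astype(float)
    d=np.c_[(uv[:,0]-im["cx"])/im["fx"],(uv[:,1]-im["cy"])/im["fy"]]
    s=d.copy()
    for _ in range(30): s=d/(1+im["k1"]*(s**2).sum(1,keepdims=True))
    r=np.c_[s,np.ones(len(s))]@im["_R"]; c=-im["_R"].T@im["_t"]
    return c+r*((z-c[2])/r[:,2])[:,None]
def proj(im,X):
    c=np.atleast_2d(X)@im["_R"].T+im["_t"]; s=c[:,:2]/c[:,2:]
    s=s*(1+im["k1"]*(s**2).sum(1,keepdims=True))
    return s*[im["fx"],im["fy"]]+[im["cx"],im["cy"]]
def mark(im,n,z):
    r=[]
    for m in ctrl.mark_of(im,n)[:2]:
        uv=np.array(m["position"])*[512,384]; r.append((round(m["p"],2),uv.round(1),unproj(im,uv,z)[0].round(4)))
    return r
def mask(im,n):
    r=ctrl.trace(im,n); return (r[0]["mask"],r[0]["p"]) if r else (None,0)
E
python3 - <<'E'
from h import *
for n in ["scene","top"]:
    im=grab(n); cv2.imwrite(f"pics/{n}0.png",im["frame"])
    print(n,-im["_R"].T@im["_t"],im["fx"])
    for k,z in [("mat",0),("plate",0),("plate_bar",.022),("plate_seat",.01),("iron",0),("iron_handle",.088),("iron_nose",0),("brush",0),("tin",0),("jar",0),("detergent",0),("scoop",0),("spray",0)]:
        print(k,mark(im,k,z))
print(ctrl.get_obs(),ctrl.pinch_z)
E
```

```text
pics
scene [1.11403417 0.28678952 0.85586808] 363.0526229852517
mat [(0.56, array([204. , 188.4]), array([ 0.553 , -0.2315,  0.    ])), (0.46, array([190.6, 266.7]), array([ 0.7928, -0.0925,  0.    ]))]
plate [(0.93, array([263.5, 227.6]), array([0.5781, 0.0026, 0.    ]))]
plate_bar [(0.92, array([278.1, 205. ]), array([0.4989, 0.0038, 0.022 ]))]
plate_seat [(0.81, array([260. , 225.3]), array([ 0.583 , -0.0065,  0.01  ]))]
iron [(0.62, array([367.7, 284.1]), array([0.5826, 0.3215, 0.    ]))]
iron_handle [(0.72, array([375. , 264.4]), array([0.5783, 0.3139, 0.088 ]))]
iron_nose [(0.67, array([353.1, 311.2]), array([0.6716, 0.3178, 0.    ]))]
brush [(0.72, array([186.5, 266.4]), array([ 0.7981, -0.1022,  0.    ]))]
tin [(0.88, array([353. , 210.1]), array([0.3754, 0.195 , 0.    ]))]
jar [(0.56, array([297. , 316.9]), array([0.7589, 0.2082, 0.    ]))]
detergent [(0.72, array([137.7, 173.3]), array([ 0.6209, -0.4541,  0.    ]))]
scoop [(0.59, array([156.7, 145.2]), array([ 0.4837, -0.4954,  0.    ]))]
spray [(0.65, array([199.7, 126.9]), array([ 0.3206, -0.4306,  0.    ]))]
top [ 0.4460
[... 1355 characters left out ...]
8]), array([0.6731, 0.3164, 0.    ]))]
{'t': 1.4, 'q': array([-1.38098392e+00,  5.27269004e-02,  1.61286791e+00, -1.53942047e-05,
        1.47599994e+00, -1.19007049e-01]), 'dq': array([-0.000305  , -0.00057783, -0.00222538, -0.00025329, -0.00102696,
        0.00137166]), 'effort': array([ 6.38649344e-04, -3.93676794e+01, -3.70451438e+01, -1.31475704e-04,
        5.98869901e-04,  4.62332935e-06]), 'tool_pos': array([ 0.18994986, -0.59543006,  0.23130607]), 'tool_rot': array([-3.10421362e+00, -4.83169162e-01,  2.41739392e-05]), 'contact_force': array([ 0.38678136,  0.92334265, -0.85129487]), 'wrist_torque': array([ 0.02583345,  0.02406193, -0.00425527]), 'opening': 0.08548000740733738} 0.0187
```

View pics/top0.png

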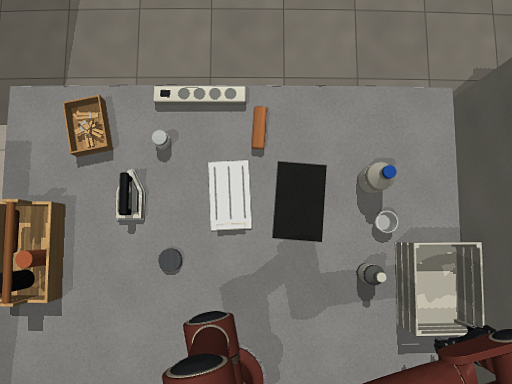

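View pics/scene0.png

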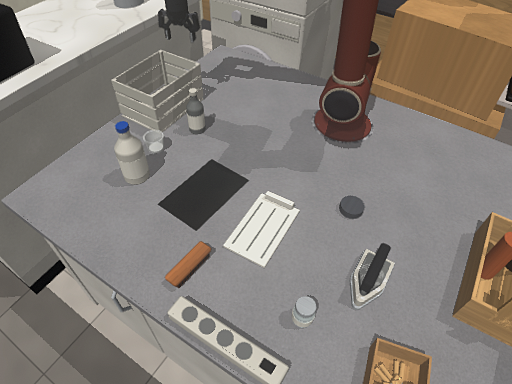

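```bash
cat >> h.py <<'E'
def rectfit(im,n,z):
    m,p=mask(im,n)
    if m is None: return None
    c=max(cv2.findContours(m.astype(np.uint8),cv2.RETR_EXTERNAL,cv2.CHAIN_APPROX_NONE)[0],key=cv2.contourArea)[:,0,:]
    X=unproj(im,c,z)[:,:2]
    (cx,cy),(w,h),a=cv2.minAreaRect((X*1000).astype(np.float32))
    if w<h: a-=90
    a=(a+90)%180-90
    return round(p,2),(round(cx,1),round(cy,1)),(round(max(w,h),1),round(min(w,h),1)),round(a,2)
E
python3 - <<'E'
from h import *
for n in ["top","scene"]:
    im=grab(n)
    for k,z in [("mat",0),("plate",.01),("iron",0.0),("iron_handle",.09)]: print(n,k,rectfit(im,k,z))
E
```

```text
top mat (0.97, (561.7, -225.2), (251.0, 160.3), -4.26)
top plate (0.71, (579.4, -0.1), (221.7, 135.5), 2.78)
top iron (0.84, (579.8, 317.2), (159.1, 98.2), 0.26)
top iron_handle (0.74, (569.6, 294.2), (151.6, 89.4), -1.08)
scene mat (0.75, (560.9, -222.8), (256.5, 165.3), -4.44)
scene plate (0.97, (575.1, 2.6), (245.4, 135.7), 1.85)
scene iron (0.96, (549.9, 317.6), (228.0, 87.1), 0.49)
scene iron_handle (0.93, (608.7, 314.7), (202.7, 78.8), 0.62)
```

carry_out:
  series:
    - [0,0,1,0,0,0,1]
    - [0,0,1,0,0,0,1]
    - [0,0,1,0,0,0,1]
    - [0.5,1,0.5,0,0,1,1]
    - [0.5,1,0.5,0,0,1,1]
    - [0.5,1,0,0,0,1,1]
    - [0.5,1,0,0,0,1,1]
    - [0.5,1,0,0,0,1,1]
    - [0.5,1,0,0,0,1,1]
    - [0.5,1,0,0,0,1,1]
    - [0.5,1,0,0,0,1,1]
    - [0.5,1,0,0,0,1,1]
  grip_force: 60

```text
t: 3.1
tool_pos: [0.3028, -0.3694, 0.3314]
tool_rot: [2.581, 1.79, 0.0]
contact_force: [0.1, -0.3, 0.5]
opening: 0.0854
```

carry_out:
  series:
    - [0.5,1,0,0,0,1,1]
    - [0.5,1,0,0,0,1,1]
    - [0.5,1,0,0,0,1,1]
    - [0.5,1,0,0,0,1,1]
    - [0.5,1,0,0,0,0,1]
    - [0.5,1,0,0,0,0,1]
    - [0.5,1,0,0,0,0,1]
    - [0.5,1,0,0,0,0,1]
    - [0.5,1,0,0,0,0,1]
    - [0.5,1,0,0,0,0,1]
    - [0,0.9,0,0,0,0,1]
    - [0,0,0,0,0,0,1]

```text
t: 4.3
tool_pos: [0.4276, -0.0961, 0.3316]
tool_rot: [2.175, 2.267, 0.001]
contact_force: [0.0, -0.6, 0.4]
opening: 0.0854
```

```bash
python3 - <<'E'
from h import *
im=grab("wrist"); cv2.imwrite("pics/w1.png",im["frame"]); p,R=pose(); print(p,R.round(3),im["fx"],np.array(im["hand_eye"]).round(3))
print(ctrl.get_obs()["q"].round(3))
for k,z in [("plate",0),("plate_bar",.022),("plate_seat",.01),("mat",0)]: print(k,mark(im,k,z))
print(rectfit(im,"plate",.01))
E
```

```text
[ 0.42754653 -0.09724759  0.33152552] [[-0.04   0.999  0.001]
 [ 0.999  0.04  -0.001]
 [-0.001  0.001 -1.   ]] 323.4189708655038 [[-0.    -0.948 -0.318  0.081]
 [ 1.    -0.     0.    -0.001]
 [-0.    -0.318  0.948 -0.142]
 [ 0.     0.     0.     1.   ]]
[-0.393 -0.45   1.883 -0.     1.708 -0.434]
plate [(0.85, array([362.7,  77.8]), array([ 0.5711, -0.0011,  0.    ]))]
plate_bar [(0.75, array([298.1,  78.6]), array([ 0.4772, -0.0076,  0.022 ]))]
plate_seat [(0.71, array([375.8,  78. ]), array([ 5.865e-01, -5.000e-04,  1.000e-02]))]
mat [(0.62, array([335.8, 225. ]), array([ 0.5586, -0.2282, -0.    ]))]
(0.79, (578.5, -0.5), (221.3, 130.9), 2.85)
```

View pics/w1.png

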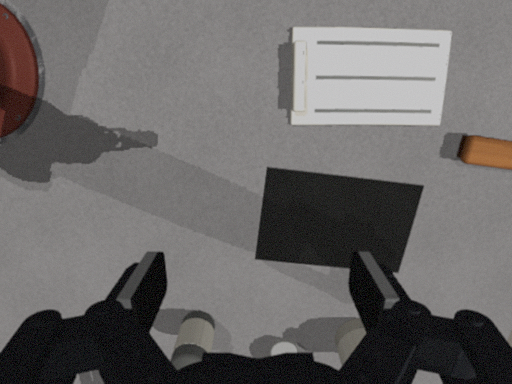

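carry_out:
  series:
    - [0.5,0.9,-0.5,0,0,0.09,1]
    - [0.5,0.9,-1,0,0,0,1]
    - [0.5,0.9,-1,0,0,0,1]
    - [0.46,0.94,-1,0,0,0,1]
    - [0,0,-1,0,0,0,1]
    - [0,0,-1,0,0,0,1]
    - [0,0,-1,0,0,0,1]
    - [0,0,-1,0,0,0,1]
    - [0,0,-1,0,0,0,1]
    - [0,0,-1,0,0,0,1]
    - [0,0,-0.5,0,0,0,1]
    - [0,0,0,0,0,0,1]

```text
t: 5.8
tool_pos: [0.4749, -0.0072, 0.0792]
tool_rot: [-2.167, -2.269, 0.004]
contact_force: [-0.6, 0.3, 0.1]
opening: 0.0856
```

```bash
python3 - <<'E'
from h import *
im=grab("wrist"); cv2.imwrite("pics/w2.png",im["frame"]); p,R=pose(); print(p,np.degrees(np.arctan2(R[1,1],R[0,1])))
for k,z in [("plate_bar",.022)]: print(k,mark(im,k,z))
print(rectfit(im,"plate",.01))
E
```

```text
[ 0.47612143 -0.00729821  0.08091427] 2.645900671118769
plate_bar [(0.85, array([263.4, 207.6]), array([ 0.4772, -0.0054,  0.022 ]))]
(0.62, (573.3, 0.3), (209.6, 130.2), 2.97)
```

View pics/w2.png

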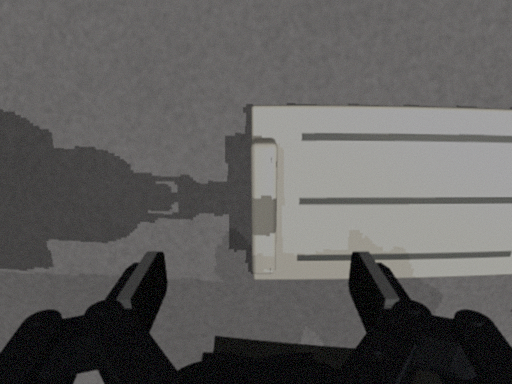

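carry_out:
  series:
    - [0,0.05,-1,0,0,0.03,1]
    - [0,0,-0.8,0,0,0,1]
    - [0,0,-0.6,0,0,0,1]
    - [0,0,-0.2,0,0,0,1]
    - [0,0,0,0,0,0,1]
    - [0,0,0,0,0,0,0.5]
    - [0,0,0,0,0,0,0.3]
    - [0,0,0,0,0,0,0]
    - [0,0,0,0,0,0,0]
    - [0,0,0,0,0,0,0]
    - [0,0,0,0,0,0,0]
  grip_force: 50

```text
t: 7.05
tool_pos: [0.4772, -0.0057, 0.017]
tool_rot: [2.164, 2.275, 0.001]
contact_force: [0.6, 0.6, 3.7]
opening: 0.0145
```

```bash
python3 - <<'E'
from h import *
im=grab("top"); cv2.imwrite("pics/t2.png",im["frame"]); p,R=pose(); o=ctrl.get_obs();print(p,np.degrees(np.arctan2(R[1,1],R[0,1])),o["opening"],o["contact_force"])
print(rectfit(im,"plate",.01),rectfit(im,"mat",0))
E
```

```text
[ 0.47721741 -0.00576731  0.01706804] 2.8620556754139064 0.014991100622809216 [ 0.09256234 -0.15720262  4.01453195]
(0.57, (608.1, 1.5), (162.0, 129.6), 2.62) (0.82, (563.0, -224.6), (254.2, 163.9), -4.14)
```

carry_out:
  series:
    - [0,0,0,0,0,0,0]
    - [0,0,0,0,0,0,0]
    - [-0.02,-0.2,0,0,0,-0.03,0]
    - [-0.03,-0.4,0,0,0,-0.05,0]
    - [-0.04,-0.5,0,0,0,-0.08,0]
    - [-0.04,-0.5,0,0,0,-0.08,0]
    - [-0.04,-0.5,0,0,0,-0.08,0]
    - [-0.04,-0.5,0,0,0,-0.08,0]
    - [-0.04,-0.5,0,0,0,-0.08,0]
    - [-0.04,-0.5,0,0,0,-0.08,0]
    - [-0.04,-0.5,0,0,0,-0.08,0]
    - [-0.04,-0.5,0,0,0,-0.08,0]
  grip_force: 100

```text
t: 8.4
tool_pos: [0.4681, -0.12, 0.0172]
tool_rot: [-2.244, -2.197, -0.004]
contact_force: [0.2, 7.3, 7.8]
opening: 0.0137
```

```bash
python3 - <<'E'
from h import *
im=grab("top"); cv2.imwrite("pics/t3.png",im["frame"]); p,R=pose(); o=ctrl.get_obs();print(p,np.degrees(np.arctan2(R[1,1],R[0,1])),o["opening"],o["contact_force"],o["wrist_torque"])
print(rectfit(im,"plate",.01))
E
```

```text
[ 0.46795207 -0.12197447  0.01723742] -1.2873172432541207 0.014041134585409799 [-0.11187728 -1.16077563  7.28181802] [-0.18117126 -0.03053455  0.0685273 ]
(0.94, (594.8, -122.1), (174.0, 129.0), 0.17)
```

View pics/t3.png

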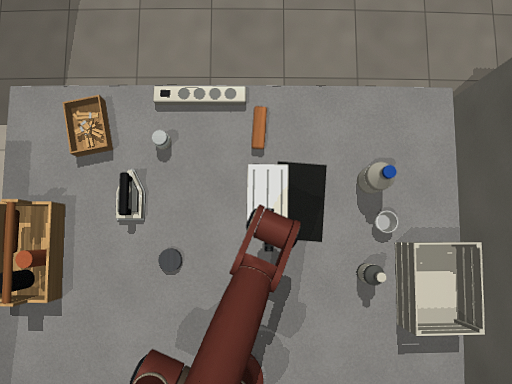

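carry_out:
  series:
    - [-0.04,-0.4,0,0,0,-0.07,0]
    - [-0.04,-0.5,0,0,0,-0.07,0]
    - [-0.04,-0.5,0,0,0,-0.07,0]
    - [-0.04,-0.5,0,0,0,-0.07,0]
    - [-0.04,-0.5,0,0,0,-0.07,0]
    - [-0.04,-0.5,0,0,0,-0.07,0]
    - [-0.04,-0.4,0,0,0,-0.07,0]
    - [-0.03,-0.3,0,0,0,-0.05,0]
    - [0,-0.2,0,0,0,0,0]
    - [0,0,0,0,0,0,0]
    - [0,0,0,0,0,0,0]

```text
t: 9.6
tool_pos: [0.4601, -0.2157, 0.0172]
tool_rot: [2.303, 2.136, 0.001]
contact_force: [-0.5, 2.3, 7.3]
opening: 0.0134
```

```bash
python3 - <<'E'
from h import *
im=grab("top"); cv2.imwrite("pics/t4.png",cv2.resize(im["frame"][140:270,220:370],None,fx=5,fy=4.5)); p,R=pose(); o=ctrl.get_obs();print(p,np.degrees(np.arctan2(R[1,1],R[0,1])),o["opening"],o["contact_force"],o["wrist_torque"])
print(rectfit(im,"plate",.01))
im=grab("wrist");cv2.imwrite("pics/w4.png",im["frame"]);print(rectfit(im,"plate",.01))
im=grab("scene");cv2.imwrite("pics/s4.png",cv2.resize(im["frame"][130:280,130:310],None,fx=4,fy=4));print(rectfit(im,"plate",.01))
E
```

```text
[ 0.46016875 -0.21571467  0.01724491] -4.30524594829014 0.013669321237575473 [0.75149951 2.53713386 7.04473675] [0.33765079 0.00505497 0.31207361]
(0.76, (562.3, -222.3), (219.6, 130.6), -3.95)
(0.69, (533.5, -220.1), (168.7, 131.5), -3.78)
(0.56, (556.7, -215.9), (242.8, 132.9), -4.72)
```

View pics/t4.png

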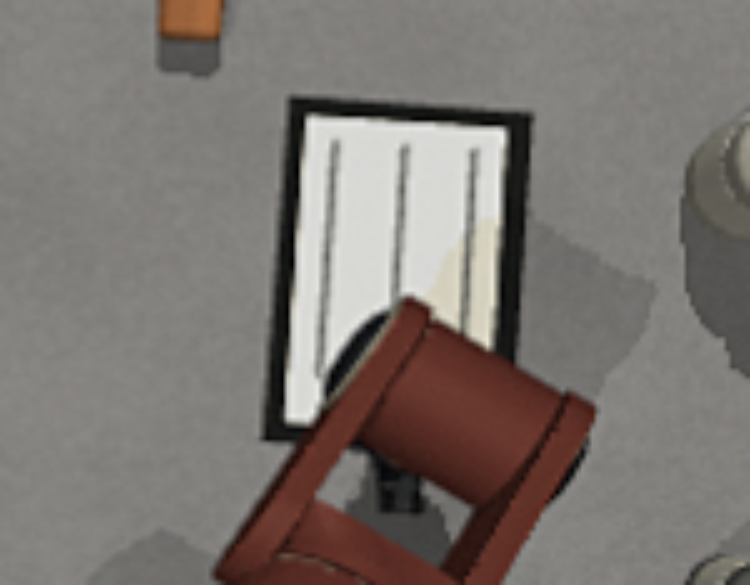

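View pics/w4.png

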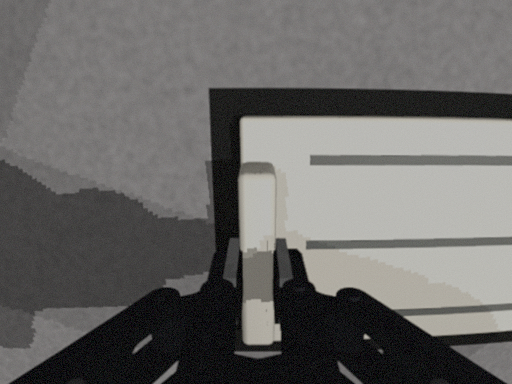

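```bash
cat >> h.py <<'E'
def edge(im,c0,c1,r0,r1,thr,z):
    # first row (from r0 down) where gray crosses thr downward/upward, along columns
    g=cv2.GaussianBlur(cv2.cvtColor(im["frame"],cv2.COLOR_BGR2GRAY),(3,3),0).astype(float); P=[]
    for c in range(c0,c1,4):
        s=g[r0:r1,c]-thr; k=np.where(np.sign(s[1:])!=np.sign(s[0]))[0]
        if len(k): i=k[0]; P.append((c,r0+i+s[i]/(s[i]-s[i+1])))
    X=unproj(im,P,z)[:,:2]
    for _ in range(3):
        m=X.mean(0); v=np.linalg.svd(X-m)[2][0]; n=np.array([-v[1],v[0]]); d=(X-m)@n
        X=X[abs(d)<max(2*d.std(),1e-4)]
    if v[0]<0: v=-v
    return m.round(4),round(np.degrees(np.arctan2(v[1],v[0])),2),len(X),d.std()
E
python3 - <<'E'
from h import *
im=grab("wrist"); g=cv2.cvtColor(im["frame"],cv2.COLOR_BGR2GRAY)
print(g[75:130:2,400])
print(edge(im,260,505,75,105,60,0)); print(edge(im,260,505,100,130,110,.01))
E
```

```text
[120 116 117 114 121 120 124  93  24  36  36  27  39  32  30  38  30  32
  37  36  38 113 178 184 183 183 185 187]
(array([ 0.5255, -0.1422]), np.float64(-4.32), 62, np.float64(2.887189831545883e-05))
(array([ 0.522, -0.154]), np.float64(-3.96), 62, np.float64(2.783282178205421e-05))
```

carry_out:
  series:
    - [0,-0.06,0,0,0,-0.05,0]
    - [0,-0.06,0,0,0,-0.05,0]
    - [0,0,0,0,0,0,0]
    - [0,0,0,0,0,0,0]

```text
t: 10.35
tool_pos: [0.4602, -0.218, 0.0172]
tool_rot: [-2.313, -2.125, -0.003]
contact_force: [0.4, 5.5, 8.5]
opening: 0.0137
```

```bash
python3 - <<'E'
from h import *
im=grab("wrist"); print(pose()[0],ctrl.get_obs()["contact_force"])
print(edge(im,260,505,75,105,60,0)); print(edge(im,260,505,100,130,110,.01))
E
```

```text
[ 0.46019192 -0.2179479   0.01724274] [0.12983689 4.39973411 8.67783641]
(array([ 0.5262, -0.1423]), np.float64(-4.35), 62, np.float64(3.952072338572393e-05))
(array([ 0.5227, -0.1567]), np.float64(-4.41), 62, np.float64(3.2441361636618075e-05))
```

carry_out:
  series:
    - [0,0,0,0,0,0,0.3]
    - [0,0,0,0,0,0,0.6]
    - [0,0,0,0,0,0,1]
    - [0,0,0,0,0,0,1]
    - [0,0,0,0,0,0,1]
    - [0,0,0.6,0,0,0,1]
    - [0,0,1,0,0,0,1]
    - [0,0,1,0,0,0,1]
    - [0,0,1,0,0,0,1]
    - [0,0,1,0,0,0,1]
    - [0,0,1,0,0,0,1]
    - [0,0,1,0,0,0,1]
  grip_force: 50

```text
t: 11.6
tool_pos: [0.4595, -0.2187, 0.1837]
tool_rot: [2.314, 2.123, 0.0]
contact_force: [1.1, -0.6, -1.0]
opening: 0.0856
```

carry_out:
  series:
    - [0,1,1,0,0,0,1]
    - [0,1,1,0,0,0,1]
    - [0,1,1,0,0,0,1]
    - [0,1,0,0,0,0,1]
    - [0,1,0,0,0,0,1]
    - [0,1,0,0,0,0,1]
    - [0,1,0,0,0,0,1]
    - [0,1,0,0,0,0,1]
    - [0,0,0,0,0,0,1]

```text
t: 12.5
tool_pos: [0.4593, -0.0167, 0.2576]
tool_rot: [2.311, 2.127, 0.002]
contact_force: [-0.1, -0.9, 0.6]
opening: 0.0854
```

```bash
python3 - <<'E'
from h import *
im=grab("wrist"); cv2.imwrite("pics/w5.png",im["frame"]); p,R=pose(); print(p,np.degrees(np.arctan2(R[1,1],R[0,1])),ctrl.get_obs()["q"].round(2))
print(rectfit(im,"plate",.01),rectfit(im,"mat",0))
im=grab("top"); cv2.imwrite("pics/t5.png",cv2.resize(im["frame"][140:270,90:370],None,fx=2.8,fy=2.8))
print(rectfit(im,"plate",.01),rectfit(im,"mat",0),mark(im,"iron_handle",.088),mark(im,"iron_nose",0),mark(im,"iron",0))
E
```

```text
[ 0.45938213 -0.01789419  0.25741255] -4.786339188761549 [-0.2  -0.38  1.95 -0.    1.57 -0.12]
(0.78, (560.1, -223.0), (220.7, 135.2), -4.67) (0.91, (560.3, -224.1), (250.0, 160.4), -4.51)
(0.57, (561.6, -225.6), (220.3, 130.7), -4.56) (0.8, (561.2, -225.9), (250.5, 161.9), -4.26) [(0.96, array([123.9, 192.4]), array([0.5771, 0.3146, 0.088 ])), (0.45, array([366.8, 271.9]), array([ 0.3404, -0.4163,  0.088 ]))] [(0.74, array([131. , 166.1]), array([0.6721, 0.3199, 0.    ]))] [(0.85, array([130.4, 196.8]), array([0.5719, 0.3187, 0.    ]))]
```

View pics/w5.png

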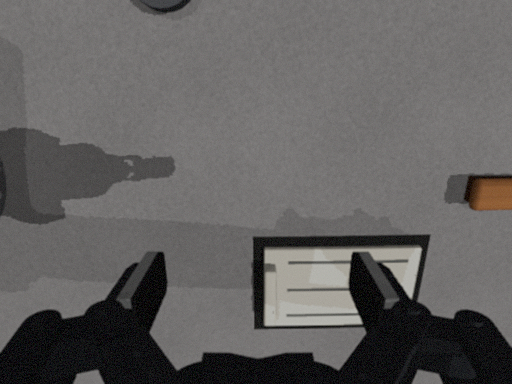

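View pics/t5.png

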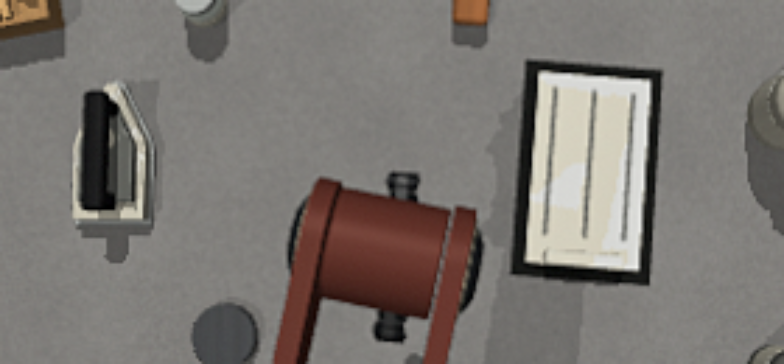

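carry_out:
  series:
    - [0.2,0.8,1,0,0,1,1]
    - [0.2,0.8,1,0,0,1,1]
    - [0.2,0.8,0,0,0,1,1]
    - [0.2,0.8,0,0,0,1,1]
    - [0.2,0.8,0,0,0,1,1]
    - [0.2,0.8,0,0,0,1,1]
    - [0.2,0.8,0,0,0,1,1]
    - [0.2,0.8,0,0,0,1,1]
    - [0.2,0.8,0,0,0,1,1]
    - [0.2,0.8,0,0,0,1,1]
    - [0.2,0.8,0,0,0,1,1]
    - [0.2,0.8,0,0,0,1,1]

```text
t: 14.15
tool_pos: [0.5198, 0.2218, 0.3061]
tool_rot: [-0.706, -3.061, 0.0]
contact_force: [0.7, -0.2, -0.1]
opening: 0.0854
```

carry_out:
  series:
    - [0.2,0.8,0,0,0,1,1]
    - [0.2,0.8,0,0,0,1,1]
    - [0.2,0.8,0,0,0,1,1]
    - [0.2,0.8,0,0,0,1,1]
    - [0.2,0.5,0,0,0,0.7,1]
    - [0,0,0,0,0,0,1]

```text
t: 14.75
tool_pos: [0.5447, 0.3146, 0.3056]
tool_rot: [0.022, -3.141, 0.0]
contact_force: [-0.5, -0.5, 0.3]
opening: 0.0853
```

```bash
python3 - <<'E'
from h import *
im=grab("wrist"); cv2.imwrite("pics/w6.png",im["frame"]); p,R=pose(); print(p,np.degrees(np.arctan2(R[1,1],R[0,1])),ctrl.get_obs()["q"].round(2))
for k,z in [("iron",0),("iron_handle",.088),("iron_nose",0)]: print(k,mark(im,k,z))
E
```

```text
[0.5445516  0.31385144 0.30573198] 90.70031723538281 [ 0.4   0.03  1.51 -0.    1.6  -1.18]
iron [(0.84, array([260.4, 169.5]), array([0.5806, 0.3184, 0.    ]))]
iron_handle [(0.73, array([258.7, 188.3]), array([0.5801, 0.3157, 0.088 ])), (0.48, array([199.5, 274.6]), array([0.699 , 0.2406, 0.088 ]))]
iron_nose []
```

View pics/w6.png

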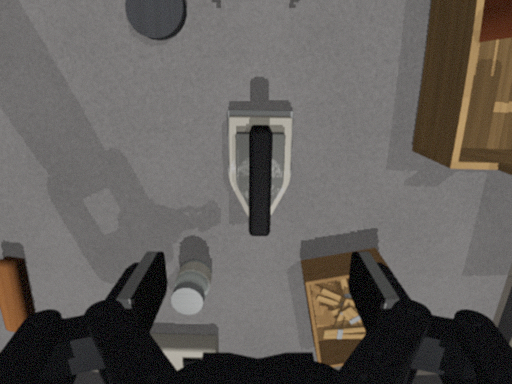

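```bash
python3 - <<'E'
from h import *
im=grab("wrist"); g=cv2.cvtColor(im["frame"],cv2.COLOR_BGR2GRAY)
m=(g<45).astype(np.uint8); m[:120]=0;m[240:]=0;m[:,:240]=0;m[:,280:]=0
n,l,s,c=cv2.connectedComponentsWithStats(m,connectivity=4); i=1+np.argmax(s[1:,4]); print(s[i])
L=[];Rr=[]
for r in range(140,228,4):
    k=np.where(l[r]==i)[0]; L.append((k.min(),r)); Rr.append((k.max()+1,r))
for P in (L,Rr):
    X=unproj(im,P,.097)[:,:2]; f=np.polyfit(X[:,0],X[:,1],1); print(np.degrees(np.arctan(f[0])),np.polyval(f,.58))
print(unproj(im,[[260,s[i][1]],[260,s[i][1]+s[i][3]]],.099))
# heel corners at sole z=0 approx
E
python3 - <<'E'
import sys; sys.path.insert(0,'.')
E
```

```text
[ 250  126   24  109 2249]
0.20513607312067628 0.30505469027304766
-0.06608874960343115 0.32890306034661554
[[0.5061366  0.31442646 0.099     ]
 [0.63535428 0.31621052 0.099     ]]
```

carry_out:
  series:
    - [0.65,0.04,-1,0,0,-0.12,1]
    - [0.65,0.04,-1,0,0,0,1]
    - [0,0,-1,0,0,0,1]
    - [0,0,-1,0,0,0,1]
    - [0,0,-1,0,0,0,1]
    - [0,0,-1,0,0,0,1]
    - [0,0,-0.7,0,0,0,1]
    - [0,0,0,0,0,0,1]

```text
t: 15.8
tool_pos: [0.5751, 0.3146, 0.1353]
tool_rot: [0.0, -3.136, 0.004]
contact_force: [-0.9, 0.1, -0.1]
opening: 0.0857
```

```bash
python3 - <<'E'
from h import *
im=grab("wrist"); cv2.imwrite("pics/w7.png",im["frame"]); p,R=pose(); print(p,np.degrees(np.arctan2(R[1,1],R[0,1])))
for k,z in [("iron",0),("iron_handle",.088),("iron_nose",0)]: print(k,mark(im,k,z))
E
```

```text
[0.57621457 0.31516885 0.13758497] 90.0312846200755
iron [(0.7, array([260.7, 183.2]), array([0.5779, 0.3163, 0.    ]))]
iron_handle [(0.93, array([256.5, 225.4]), array([0.5794, 0.313 , 0.088 ]))]
iron_nose []
```

View pics/w7.png

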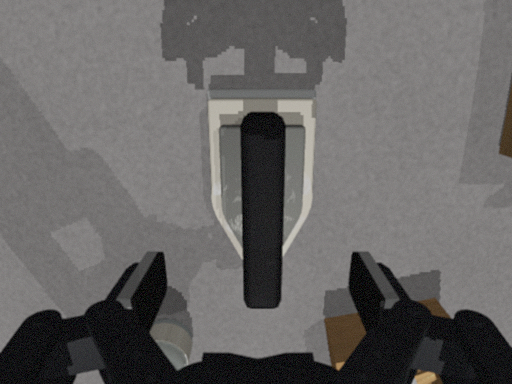

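carry_out:
  series:
    - [0.05,0.06,-1,0,0,0,1]
    - [0,0,-0.8,0,0,0,1]
    - [0,0,-0.6,0,0,0,1]
    - [0,0,-0.34,0,0,0,1]
    - [0,0,0,0,0,0,1]
    - [0,0,0,0,0,0,0.6]
    - [0,0,0,0,0,0,0.4]
    - [0,0,0,0,0,0,0.2]
    - [0,0,0,0,0,0,0]
    - [0,0,0,0,0,0,0]
    - [0,0,0,0,0,0,0]
    - [0,0,0,0,0,0,0]
  grip_force: 80

```text
t: 17.2
tool_pos: [0.5788, 0.3177, 0.0713]
tool_rot: [-0.002, 3.14, 0.001]
contact_force: [0.1, -0.7, 5.1]
opening: 0.0247
```

```bash
python3 - <<'E'
from h import *
im=grab("wrist"); cv2.imwrite("pics/w8.png",im["frame"]); p,R=pose(); print(p,R.round(3));o=ctrl.get_obs();print(o["contact_force"],o["wrist_torque"],o["opening"])
E
```

```text
[0.57884361 0.31766738 0.07129094] [[-1.    -0.001  0.002]
 [-0.001  1.     0.001]
 [-0.002  0.001 -1.   ]]
[-0.07798295  1.37932447  4.85704079] [ 0.08330382  0.01831035 -0.01982418] 0.024509591158155417
```

View pics/w8.png

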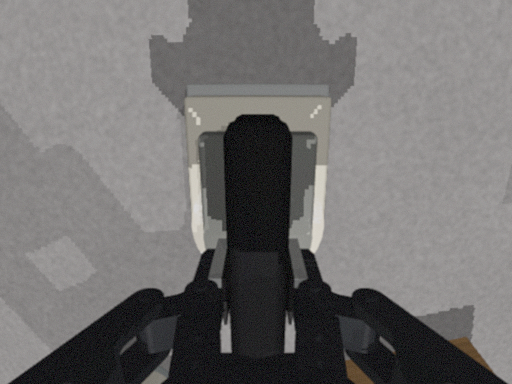

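```bash
python3 - <<'E'
from h import *
im=grab("wrist"); g=cv2.cvtColor(im["frame"],cv2.COLOR_BGR2GRAY)
print(g[76:112,300],g[76:112,215])
print(unproj(im,[[190,85],[258,85],[328,85]],0),unproj(im,[[188,96],[328,96]],.006))
E
```

```text
[109 105 109 113 112 110 110 108 114 127 130 126 129 131 129 126 126 130
 128 114 114 135 144 146 147 148 148 147 148 143 147 148 146 144 152 147] [106 105 105 107 107 107 101 106 118 124 125 129 126 128 129 127 128 126
 124 110 113 133 138 144 146 144 146 145 148 143 147 146 142 144 145 144]
[[0.49725155 0.27394289 0.        ]
 [0.49744491 0.31715242 0.        ]
 [0.49713082 0.36165442 0.        ]] [[0.50382384 0.27352875 0.006     ]
 [0.50372009 0.36078568 0.006     ]]
```

carry_out:
  series:
    - [0,0,0.1,0,0,0,0]
    - [0,0,0.2,0,0,0,0]
    - [0,0,0.4,0,0,0,0]
    - [0,0,0.6,0,0,0,0]
    - [0,0,0.5,0,0,0,0]
    - [0,0,0,0,0,0,0]
    - [0,0,0,0,0,0,0]

```text
t: 18.0
tool_pos: [0.5787, 0.3175, 0.1165]
tool_rot: [-0.002, 3.14, 0.001]
contact_force: [-0.4, -0.8, -6.9]
opening: 0.0248
```

```bash
python3 - <<'E'
from h import *
im=grab("wrist"); cv2.imwrite("pics/w9.png",im["frame"]); p,R=pose(); print(p,R.round(3));o=ctrl.get_obs();print(o["contact_force"],o["wrist_torque"],o["opening"])
im=grab("scene"); cv2.imwrite("pics/s9.png",cv2.resize(im["frame"][180:340,290:470],None,fx=4,fy=3.7))
E
```

```text
[0.57807819 0.31728062 0.11542458] [[-1.    -0.001 -0.   ]
 [-0.001  1.    -0.   ]
 [ 0.    -0.    -1.   ]]
[-0.10666208  0.34021428 -6.21944499] [0.00560368 0.00667177 0.03007356] 0.024388733074067675
```

View pics/w9.png

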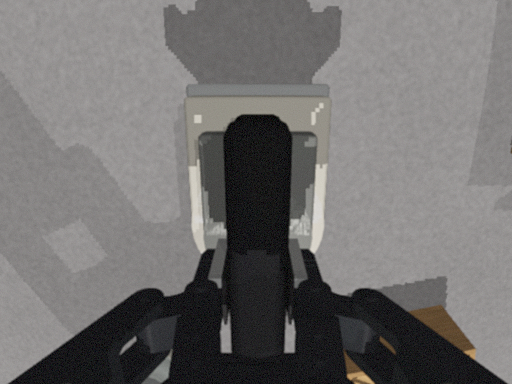

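View pics/s9.png

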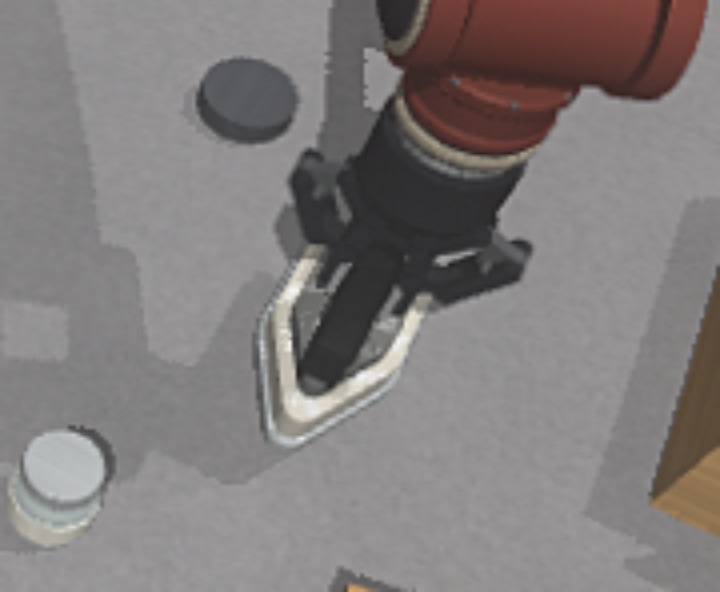

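carry_out:
  series:
    - [0,0,0.5,0,0,0,0]
    - [0,-0.2,0.8,0,0,0,0]
    - [0,-0.4,0.6,0,0,0,0]
    - [0,-0.6,0.3,0,0,0,0]
    - [0,-0.8,0,0,0,0,0]
    - [0,-0.8,0,0,0,0,0]
    - [-0.02,-0.8,0,0,0,-0.1,0]
    - [-0.04,-0.8,0,0,0,-0.1,0]
    - [-0.04,-0.8,0,0,0,-0.1,0]
    - [-0.04,-0.8,0,0,0,-0.1,0]
    - [-0.04,-0.8,0,0,0,-0.1,0]
    - [-0.04,-0.8,0,0,0,-0.1,0]

```text
t: 19.3
tool_pos: [0.5715, 0.1248, 0.169]
tool_rot: [-0.095, -3.138, 0.001]
contact_force: [-0.7, -0.5, -5.1]
opening: 0.0246
```

carry_out:
  series:
    - [-0.04,-0.8,0,0,0,-0.1,0]
    - [-0.04,-0.8,0,0,0,-0.1,0]
    - [0,-0.8,0,0,0,0,0]
    - [0,-0.8,0,0,0,0,0]
    - [0,-0.8,0,0,0,0,0]
    - [0,-0.8,0,0,0,0,0]
    - [0,-0.8,0,0,0,0,0]
    - [0,-0.8,0,0,0,0,0]
    - [0,-0.7,0,0,0,0,0]
    - [0,-0.5,0,0,0,0,0]
    - [0,-0.3,0,0,0,0,0]
    - [0,0,0,0,0,0,0]

```text
t: 20.5
tool_pos: [0.5702, -0.0712, 0.1699]
tool_rot: [-0.126, -3.138, -0.0]
contact_force: [-0.7, 0.5, -6.4]
opening: 0.0244
```

```bash
python3 - <<'E'
from h import *
p,R=pose(); print(p,np.degrees(np.arctan2(R[1,1],R[0,1])));o=ctrl.get_obs();print(o["contact_force"],o["wrist_torque"],o["opening"])
im=grab("wrist"); cv2.imwrite("pics/w10.png",im["frame"])
E
```

```text
[ 0.57017141 -0.07120936  0.16987562] 85.39136980655852
[-0.70155801  0.54959132 -6.38647567] [ 0.00055201 -0.05950569 -0.00967294] 0.024387125435846084
```

View pics/w10.png

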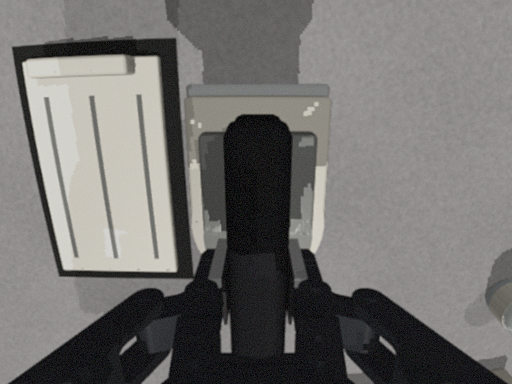

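```bash
python3 - <<'E'
from h import *
im=grab("wrist"); print(rectfit(im,"plate",.01),rectfit(im,"mat",0))
for k,z in [("plate_seat",.01),("plate",0),("plate_bar",.022)]: print(k,mark(im,k,z))
im=grab("top"); print(rectfit(im,"plate",.01),rectfit(im,"mat",0))
cv2.imwrite("pics/t10.png",cv2.resize(im["frame"][140:270,220:370],None,fx=5,fy=4.5))
E
```

```text
(0.86, (559.2, -223.7), (223.3, 133.8), -4.4) (0.86, (560.1, -225.1), (250.2, 161.5), -4.25)
plate_seat []
plate [(0.62, array([105.5, 171.6]), array([ 0.5598, -0.2257,  0.    ]))]
plate_bar [(0.77, array([77.2, 64.9]), array([ 0.4575, -0.2197,  0.022 ]))]
(0.77, (560.9, -224.2), (222.5, 133.5), -4.62) (0.84, (561.7, -225.9), (250.1, 160.8), -4.25)
```

View pics/t10.png

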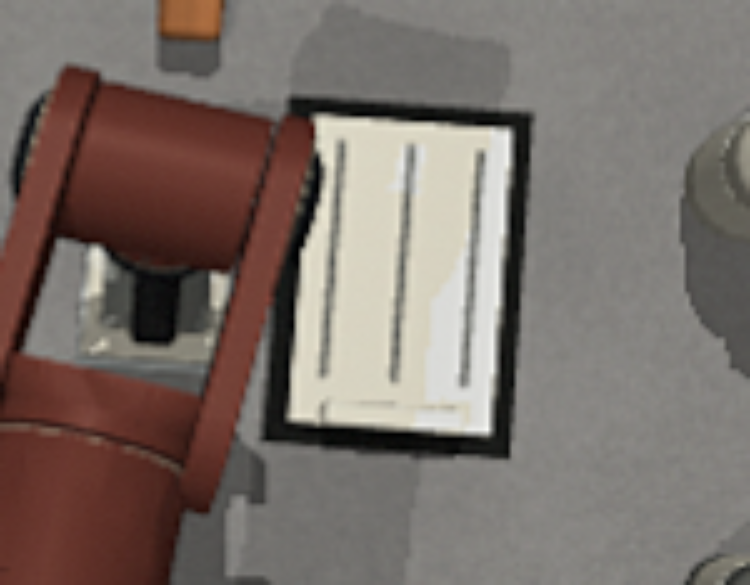

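carry_out:
  series:
    - [0,-0.3,0,0,0,0,0]
    - [0,-0.6,0,0,0,0,0]
    - [-0.04,-0.8,0,0,0,0.03,0]
    - [-0.04,-0.8,0,0,0,0,0]
    - [0,-0.8,0,0,0,0,0]
    - [0,-0.8,0,0,0,0,0]
    - [0,-0.8,0,0,0,0,0]
    - [0,-0.7,0,0,0,0,0]
    - [0,-0.4,0,0,0,0,0]
    - [0,-0.17,0,0,0,0,0]
    - [0,0,0,0,0,0,0]
    - [0,0,0,0,0,0,0]

```text
t: 22.2
tool_pos: [0.5687, -0.2238, 0.1702]
tool_rot: [-0.118, -3.139, -0.001]
contact_force: [0.1, 0.0, -5.7]
opening: 0.0248
```

```bash
python3 - <<'E'
from h import *
p,R=pose(); print(p,R.round(4),np.degrees(np.arctan2(R[1,1],R[0,1])));o=ctrl.get_obs();print(o["contact_force"],o["wrist_torque"])
im=grab("wrist"); cv2.imwrite("pics/w11.png",im["frame"])
E
```

```text
[ 0.56866553 -0.22383641  0.17017048] [[-9.972e-01  7.530e-02 -2.000e-04]
 [ 7.530e-02  9.972e-01  7.000e-04]
 [ 3.000e-04  7.000e-04 -1.000e+00]] 85.68190755282826
[ 0.09510029  0.03653236 -5.71591922] [ 0.0172701  -0.00852135  0.03038836]
```

View pics/w11.png

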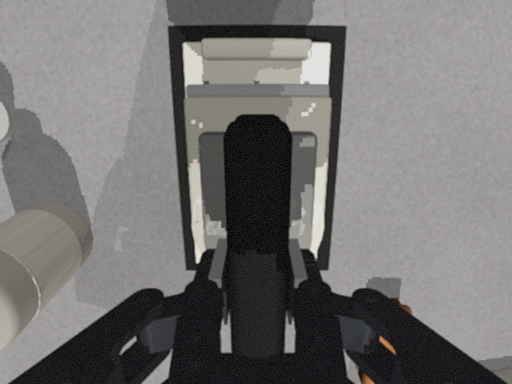

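carry_out:
  series:
    - [0,-0.06,-0.4,0,0,-0.02,0]
    - [0,0,-0.7,0,0,0,0]
    - [0,0,-0.7,0,0,0,0]
    - [0,0,-0.6,0,0,0,0]
    - [0,0,-0.4,0,0,0,0]
    - [0,0,-0.3,0,0,0,0]
    - [0,0,-0.15,0,0,0,0]
    - [0,0,-0.1,0,0,0,0]
    - [0,0,0,0,0,0,0]
    - [0,0,0,0,0,0,0]

```text
t: 23.25
tool_pos: [0.5692, -0.2262, 0.0873]
tool_rot: [0.122, 3.138, -0.001]
contact_force: [0.5, -0.6, -5.8]
opening: 0.0246
```

```bash
python3 - <<'E'
from h import *
p,R=pose(); print(p,R.round(4),np.degrees(np.arctan2(R[1,1],R[0,1])));o=ctrl.get_obs();print(o["contact_force"],o["wrist_torque"])
im=grab("wrist"); cv2.imwrite("pics/w12.png",im["frame"])
E
```

```text
[ 0.56917911 -0.22618483  0.08733137] [[-9.97e-01  7.77e-02  1.20e-03]
 [ 7.77e-02  9.97e-01 -6.00e-04]
 [-1.30e-03 -5.00e-04 -1.00e+00]] 85.54293143588747
[ 0.4823503  -0.61621009 -5.77268707] [-0.02160552 -0.04605753 -0.02088739]
```

View pics/w12.png

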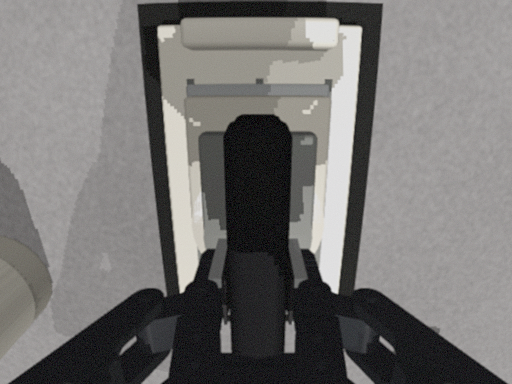

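carry_out:
  series:
    - [0,0,-0.06,0,0,0,0]
    - [0,0,-0.06,0,0,0,0]
    - [0,0,-0.05,0,0,0,0]
    - [0,0,-0.04,0,0,0,0]
    - [0,0,0,0,0,0,0]

```text
t: 23.8
tool_pos: [0.5687, -0.226, 0.0813]
tool_rot: [0.122, 3.139, -0.0]
contact_force: [-0.5, -0.0, -6.2]
opening: 0.0249
```

carry_out:
  series:
    - [0,0,-0.03,0,0,0,0]
    - [0,0,0,0,0,0,0]

```text
t: 24.0
tool_pos: [0.5689, -0.226, 0.0813]
tool_rot: [0.122, 3.139, -0.0]
contact_force: [-2.6, 0.2, -0.3]
opening: 0.0247
```

carry_out:
  series:
    - [0,0,-0.02,0,0,0,0]
    - [0,0,0,0,0,0,0]

```text
t: 24.2
tool_pos: [0.5689, -0.226, 0.0813]
tool_rot: [0.122, 3.139, -0.0]
contact_force: [-4.4, 2.1, 3.6]
opening: 0.0248
```

carry_out:
  series:
    - [0,0,0,0,0,0,0.4]
    - [0,0,0,0,0,0,0.7]
    - [0,0,0,0,0,0,1]
    - [0,0,0,0,0,0,1]
    - [0,0,0,0,0,0,1]
    - [0,0,0.3,0,0,0,1]
    - [0,0,0.7,0,0,0,1]
    - [0,0,1,0,0,0,1]
    - [0,0,1,0,0,0,1]
    - [0,0,1,0,0,0,1]
    - [0,0,1,0,0,0,1]
    - [0,0,1,0,0,0,1]

```text
t: 25.4
tool_pos: [0.569, -0.226, 0.2332]
tool_rot: [0.122, 3.137, -0.002]
contact_force: [0.4, 0.1, 0.6]
opening: 0.085
```

carry_out:
  series:
    - [-0.6,0.8,0.5,0,0,0,1]
    - [-0.6,1,0.5,0,0,0,1]
    - [-0.6,1,0,0,0,0,1]
    - [-0.6,1,0,0,0,0,1]
    - [-0.6,1,0,0,0,0,1]
    - [0,1,0,0,0,0,1]
    - [0,1,0,0,0,0,1]
    - [0,0.5,0,0,0,0,1]
    - [0,0,0,0,0,0,1]

```text
t: 26.3
tool_pos: [0.4939, -0.0425, 0.2564]
tool_rot: [0.119, 3.137, -0.001]
contact_force: [0.8, -0.4, -0.2]
opening: 0.0854
```

```bash
python3 - <<'E'
from h import *
im=grab("top"); cv2.imwrite("pics/t13.png",cv2.resize(im["frame"][140:270,220:370],None,fx=5,fy=4.5)); cv2.imwrite("pics/t13f.png",im["frame"])
print(rectfit(im,"plate",.01),rectfit(im,"mat",0))
for k,z in [("iron",.01),("iron_handle",.098),("iron_nose",.01),("plate_bar",.022),("brush",0),("tin",0),("jar",0),("detergent",0),("scoop",0),("spray",0)]: print(k,mark(im,k,z)[:1])
im=grab("wrist"); cv2.imwrite("pics/w13.png",im["frame"])
for k,z in [("iron",.01),("iron_handle",.098),("iron_nose",.01),("plate_bar",.022)]: print(k,mark(im,k,z)[:1])
im=grab("scene"); cv2.imwrite("pics/s13.png",cv2.resize(im["frame"][120:270,130:310],None,fx=4,fy=4))
E
```

```text
(0.84, (562.2, -224.8), (226.3, 135.3), -4.25) (0.78, (561.7, -225.2), (250.7, 161.0), -4.36)
iron [(0.91, array([300.9, 198.6]), array([ 0.5668, -0.2303,  0.01  ]))]
iron_handle [(0.89, array([304.7, 196.2]), array([ 0.5662, -0.2307,  0.098 ]))]
iron_nose [(0.59, array([302.3, 172.3]), array([ 0.6519, -0.2356,  0.01  ]))]
plate_bar [(0.57, array([298.3, 229.7]), array([ 0.4673, -0.2196,  0.022 ]))]
brush [(0.75, array([379.1, 218.8]), array([ 0.5027, -0.4847,  0.    ]))]
tin [(0.77, array([172.8, 261.4]), array([0.3663, 0.1774, 0.    ]))]
jar [(0.54, array([163.1, 141.6]), array([0.7535, 0.2171, 0.    ]))]
detergent [(0.97, array([368.6, 181.9]), array([ 0.6228, -0.4535,  0.    ]))]
scoop [(0.69, array([380.1, 222.4]), array([ 0.4911, -0.4878,  0.    ]))]
spray [(0.79, array([365.7, 275.2]), array([ 0.3227, -0.4371,  0.    ]))]
iron [(0.92, array([125.1, 221.4]), array([ 0.5704, -0.2267,  0.01  ]))]
iron_handle [(0.85, array([ 88.8, 255.8]), array([ 0.5714, -0.2333,  0.098 ]))]
iron_nose [(0.2, array([ 93.1, 252.3]), array([ 0.6134, -0.2829,  0.01  ]))]
plate_bar [(0.88, array([109. , 137.6]), array([ 0.4573, -0.2181,  0.022 ]))]
```

View pics/t13.png

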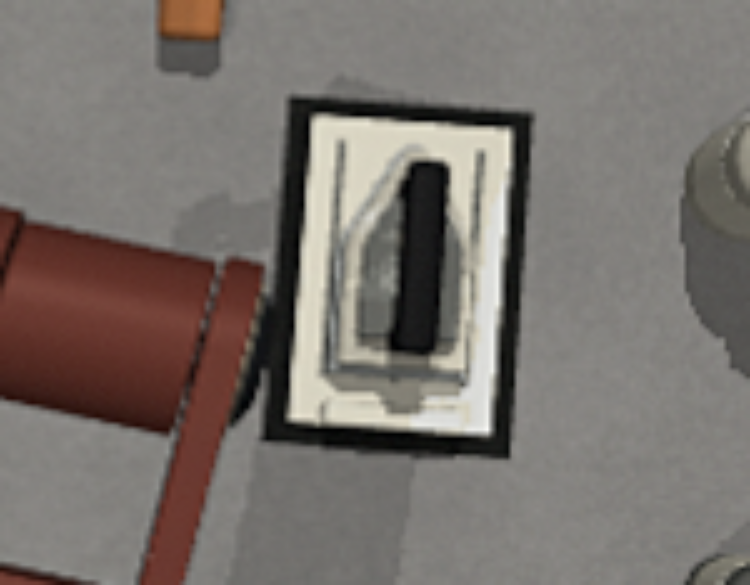

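View pics/s13.png

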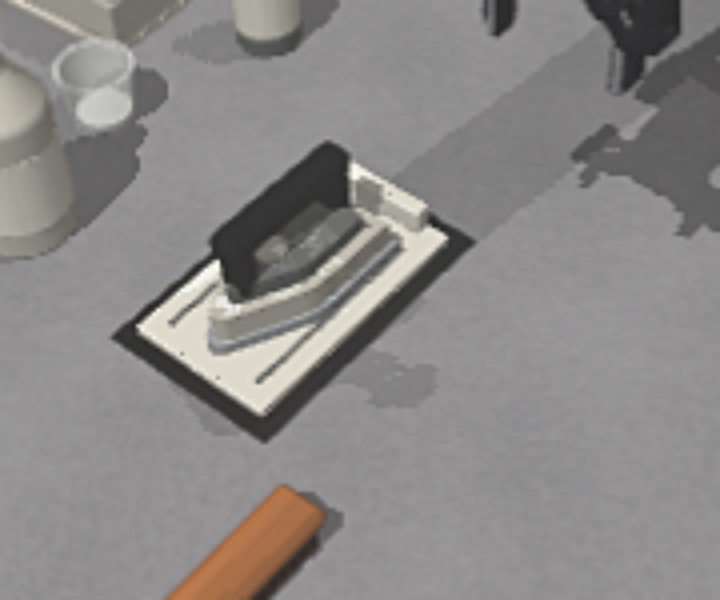

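View pics/w13.png

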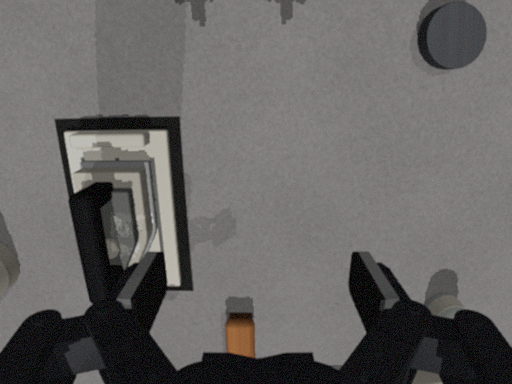

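```bash
python3 -c "
from station import ctrl
print(ctrl.finish_job())"
```

```text
the job is handed in; nothing more can be done
None
```

The job is done and handed in at about 27 s of the 64 s. The rest is on the mat and the iron stands upright on it.

**Rest:** I pinched its bar and slid it flat onto the mat. At the last check its centre was within 1 mm of the mat's. Its sides were about 0.1° off parallel, and up to 0.4° off in earlier looks. The mat shows all round it.

**Iron:** I gripped it by the handle, carried it upright and lowered it until the wrist force showed contact (about 4 N), then let go. In the last pictures it stands sole flat, in line with the rest, with its nose away from the bar. The networks put its origin 1 to 5 mm from the centre of the free face.

**Failed or differing checks:**
- The last network reading for the brush landed on the scoop. I took the brush as unmoved from the pictures, where it appears in its original place.
- The network's position for the iron's nose from the wrist camera was poor (confidence 0.2), so I did not use it.
- The other bystanders read within about 11 mm of their first readings, which is about how much the networks varied. Nothing touched them.

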